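Gauge the sensor bores of the heat sinks

TASK

Lift the gauge case's lid until it rests open on its stop, take out the depth rod and lower it to the bottom of the bore in each heat sink on the board, from the shortest sink to the longest, to find which bores are the full 36 mm deep and which only 18 mm. Then stand the rod back in its socket as it was, with the lid left open, and set every sink with a too shallow bore upright on the floor of the raised channel rail, lengthwise and between its rims, while the good sinks stay upright on the board. Leave the other things on the board where they are.

Things in the scene. Friction and masses are not known exactly. Their poses are not given: they have to be found in the camera images.
- lid (a joint): hinge angle of the gauge case's lid (rad): 0 shut, grows as the front edge is lifted, 1.75 is its stop (just past upright, where it rests by itself); a light lid (0.2 kg) that falls shut if let go before it is upright (below about 1.57)
- lid_tab (a point): centre of the black pull tab at the middle of the lid's front edge, in the lid's plane; 173 mm in front of the hinge line, 6 mm above it when shut. Free length about 45 mm (15 mm outward, 30 mm inward of this point), 22 mm wide (case y), 12 mm thick; pinched from above across the 22 mm it turns between the fingers as the lid swings
- lid_hinge (a point): the middle of the lid's hinge line, at the top of the case's rear wall (case frame 70, 0, 120 mm); the hinge line runs along the case's y
- case: the grey gauge case, a fixed open box 140 x 170 x 120 mm (x, y, z), walls 5 mm, with the hinged lid on it; origin under its centre on the bench, z up, its front (tab) faces its -x, hinge at +x. Inside stands a rubber block 50 x 60 mm, top 71 mm above the bench, with the rod's socket
- socket (a point): centre of the mouth of the rod's socket in the case: a round upright hole 18 mm across, 62 mm deep with a small chamfer, in the rubber block, 15 mm in front of the case's centre, 71 mm above the bench
- rod: the depth rod, 0.1 kg: steel rod 10 mm across, 60 mm long, below a square black grip 24 x 24 x 40 mm; origin at the rod's lower tip, z up along it, grip at z = 60 to 100 mm. Starts upright in the socket, grip resting on the rubber block, tip 11 mm above the bench, sides parallel to the case's
- board: the fixed square beech cutting board 380 x 380 x 20 mm; origin under its centre, on the bench
- rail: a fixed, raised narrow aluminium channel on two feet: inside 320 mm long (its x) and 58 mm wide (its y), rims 4 mm thick and 8 mm high all round; origin on the bench under its centre; its floor is 56 mm above the bench
- rail_top (a point): centre of the channel's floor on the rail, 56 mm above the bench
- short_a: short heat sink: aluminium, 60 (its x) x 48 (y) x 44 mm high, ribs at both ends, 264 g; origin at centre of underside, z up, starts upright on the board. Round blind bore 18 mm across in the centre of its top, 36 mm (good) or 18 mm deep (too shallow). Of short_a/short_b/short_c exactly one is there in a run, the rest absent
- short_b: short heat sink: aluminium, 60 (its x) x 48 (y) x 44 mm high, ribs at both ends, 264 g; origin at centre of underside, z up, starts upright on the board. Round blind bore 18 mm across in the centre of its top, 36 mm (good) or 18 mm deep (too shallow). Of short_a/short_b/short_c exactly one is there in a run, the rest absent
- short_c: short heat sink: aluminium, 60 (its x) x 48 (y) x 44 mm high, ribs at both ends, 264 g; origin at centre of underside, z up, starts upright on the board. Round blind bore 18 mm across in the centre of its top, 36 mm (good) or 18 mm deep (too shallow). Of short_a/short_b/short_c exactly one is there in a run, the rest absent
- mid_a: mid heat sink: aluminium, 85 (its x) x 48 (y) x 44 mm high, ribs at both ends, 299 g; origin at centre of underside, z up, starts upright on the board. Round blind bore 18 mm across in the centre of its top, 36 mm (good) or 18 mm deep (too shallow). Of mid_a/mid_b at most one is there in a run, the rest absent
- mid_b: mid heat sink: aluminium, 85 (its x) x 48 (y) x 44 mm high, ribs at both ends, 299 g; origin at centre of underside, z up, starts upright on the board. Round blind bore 18 mm across in the centre of its top, 36 mm (good) or 18 mm deep (too shallow). Of mid_a/mid_b at most one is there in a run, the rest absent
- long_a: long heat sink: aluminium, 110 (its x) x 48 (y) x 44 mm high, ribs at both ends, 334 g; origin at centre of underside, z up, starts upright on the board. Round blind bore 18 mm across in the centre of its top, 36 mm (good) or 18 mm deep (too shallow). Of long_a/long_b/long_c exactly one is there in a run, the rest absent
- long_b: long heat sink: aluminium, 110 (its x) x 48 (y) x 44 mm high, ribs at both ends, 334 g; origin at centre of underside, z up, starts upright on the board. Round blind bore 18 mm across in the centre of its top, 36 mm (good) or 18 mm deep (too shallow). Of long_a/long_b/long_c exactly one is there in a run, the rest absent
- long_c: long heat sink: aluminium, 110 (its x) x 48 (y) x 44 mm high, ribs at both ends, 334 g; origin at centre of underside, z up, starts upright on the board. Round blind bore 18 mm across in the centre of its top, 36 mm (good) or 18 mm deep (too shallow). Of long_a/long_b/long_c exactly one is there in a run, the rest absent
- jar: a squat glass jar, 54 mm across, 60 mm high; stands loose on the board, to be left alone; origin at its underside
- driver: a hex driver with orange handle, 165 mm long, lying; stands loose on the board, to be left alone; origin at its underside
- pcb_holder: a green plastic PCB holder 60 x 90 x 70 mm; stands loose on the board, to be left alone; origin at its underside
- iron_rest: a black ceramic iron rest 80 x 70 x 56 mm; stands loose on the board, to be left alone; origin at its underside
- tape: a roll of paper tape, 76 mm across, 24 mm high; in some runs it lies on the board where the mid heat sink would stand, otherwise absent; to be left alone

How it is judged:
By the outcome, as a careful person would: the job done as asked, in the order asked, and still so for the second after the job is handed in, with the robot touching nothing.
Of short_a, short_b, short_c only 1 to 1 are there at a start; the rules pass over those that are not, and their reading is None.
Of mid_a, mid_b, tape only 1 to 1 are there at a start; the rules pass over those that are not, and their reading is None.
Of long_a, long_b, long_c only 1 to 1 are there at a start; the rules pass over those that are not, and their reading is None.
At some moment in a run one of short_a, short_b, short_c, mid_a, mid_b, long_a, long_b, long_c may be knocked a few centimetres aside while the robot is not near it.
It also fails if it takes over 210 s, if anything falls off the work surface, if the arm or the gripper's body presses on something with over 40 N, if the wrist force passes 120 N, or if a joint passes its speed limit or range.

ROBOT

A 6-joint arm with a two-finger parallel gripper is mounted at the origin on the work surface. World frame = base frame: x ahead of the robot, y to its left, z up, the work surface at z = 0. Lengths are in m, angles in rad, forces in N, time in s.
With the tool pointing down it reaches from about 0.25 to 0.85 m from the base axis. Payload 12.5 kg.
Tool frame: the origin (TCP) lies between the finger pads; the fingertips stand 19 mm ahead of it and the grasp point (between the pads) is the TCP; z points along the fingers, y is the line along which they close (so a half turn about z gives the same grasp; the last joint's range is limited). The gripper opens to 93 mm and grips with 3 to 60 N. Pads are 15 mm wide; open, the fingers measure 128 mm over their backs; the gripper's body (75 mm by 188 mm) begins 65 mm behind the grasp point.
Start: joints at [1.224, 0.351, 1.652, -0, 1.139, -0.085], TCP at [0.142, 0.531, 0.206] pointing down, gripper open.
Joint ranges: [-2.75, 2.75], [-0.79, 2.1], [0.01, 2.65], [-1.57, 4.71], [0.07, 3.14], [-2.87, 2.87]. Speed limits (rad/s): [2.22, 2.22, 2.79, 3.14, 3.14, 3.14].

INTERFACE

Orientations are given as a unit quaternion [w, x, y, z].
In Python, from station import get_state, read_camera, calibration, job_done, recognise, regions_of, spot_point gives the robot as it stands. The module is installed in compiled form; this text tells all that it offers.
- The arm moves only by the tool apply_moves, never from a script. Its argument "series" is text: rows parted by semicolons, each of 7 numbers parted by spaces: the opening, from 0 (shut) to 1 (fully open), then the shift along the tool's x, y, z in mm, then the turn, a rotation vector about the tool's x, y, z in degrees. A call has 1 to 12 rows; each row shifts and turns the commanded pose from where the row before left it, along the tool's axes as they then stand; what a row does not reach is not made up. A row lasts 1/8 s, in which the tool goes at most 62.5 mm and 10.7 degrees, less where a joint would pass 70% of its speed; a pose out of reach is approached as far as the arm can. A call is refused whole if a number of a shift passes 62.5 or a number of a turn 10.7, either way. A call with a gripper value outside its range is refused whole. The fingers move at their own pace and stop on an object; "newtons" is the grip in N (left out, the last holds). Time passes only in rows, so rows that do not move let the fingers close. It gives the time, the measured TCP pose, the force, the opening and the grip force at its end, in the units of the state.
- get_state(): the state, without advancing time (a new reading comes with each control period).
- read_camera(name): name is "scene" or "top" or "wrist"; returns the picture (420x560x3 uint8, red, green, blue); there is no depth.
- calibration(name): a dict with "fx", "fy", "cx", "cy" (pixels), "dist" ([k1, k2, p1, p2, k3] as OpenCV has them; the pictures are not rectified), "rvec" (rotation vector, rad) and "tvec" (3), from world to camera coordinates, as OpenCV has them; the wrist camera has in their place "mount" (4x4, takes a point from camera to tool coordinates, whose origin is the TCP and whose axes are the flange's). Camera axes: x right, y down, z forward; pixel columns grow to the right and rows downward; lengths in m; the calibration is good to about 2 mm. A picture is of the moment at which its call begins: read the wrist's pose just before it. calibration takes no time and is no camera call.
- job_done(): hands the job in; it is judged then, once.
Trained networks look in the newest picture that a camera, given by its name, has taken for a name from the list of things; names that differ only in an ending like _2 or _b are one class to them, and where a whole thing is asked for, a point or a joint stands for the part that bears it (a point fixed in the world has none). Each returns a list of dicts, best first, with "confidence" (0 to 1); they miss things now and then, are a little off and sometimes report something else, mostly with a low value. They report only what shows in the picture. A call takes as long as a camera call.
- recognise(query, camera): "position" ([row, column] in pixels, amid what is visible of it).
- regions_of(query, camera): "region" (420x560 bool, what is visible of it) and "position" ([row, column] in pixels, amid what is visible of it).
- spot_point(query, camera): "position" ([row, column] in pixels: a listed point, or the origin of a listed thing).
The state is a dict: "t": time; "joint_positions": joint angles; "qd": joint speeds; "joint_efforts": joint torques, N m; "tool_pos": TCP position; "orientation": TCP orientation; "ft_force": force on the tool from outside, world axes, zero at the start; "moment": the same for the moment, N m; "grip_width": finger opening in m; "finger_force": force on a finger pad.
Only numpy, scipy, OpenCV 4.12 (cv2) and the standard library are available. Lean on these libraries where they do the work, as an engineer would, in place of code of your own. Each camera call takes 0.05 s, during which the arm holds its last target. There are 200 camera calls.

## Working session

There is one attempt and no reset: what is moved stays moved. The work goes in short steps, Python scripts to look and compute and a tool call to move; the robot and the scene stay as the last step left them, time stands still between calls to the robot, and variables do not carry over. Pictures are saved under pics/ and viewed, at most 14 in all, crops included, and the job is handed in when it is done.

Besides the shell and the picture viewer there is one more tool, called after "Request:" by a JSON object that holds its "method" and its "body". apply_moves: Moves the arm, as the interface text tells. Its arguments: {"type":"object","properties":{"series":{"type":"string"},"newtons":{"type":"number"}},"required":["series"]}

```bash
mkdir -p pics; cat > h.py <<'E'
import numpy as np, cv2
from scipy.spatial.transform import Rotation as R
from station import *
def Rq(q): return R.from_quat([q[1],q[2],q[3],q[0]])
def campose(name, st=None):
    c=calibration(name); K=np.array([[c['fx'],0,c['cx']],[0,c['fy'],c['cy']],[0,0,1]]); d=np.array(c['dist'])
    if 'mount' in c:
        st=st or get_state(); T=np.eye(4); T[:3,:3]=Rq(st['orientation']).as_matrix(); T[:3,3]=st['tool_pos']
        W=T@np.array(c['mount']); Rw=W[:3,:3]; o=W[:3,3]
    else:
        Rc=cv2.Rodrigues(np.array(c['rvec'],float))[0]; Rw=Rc.T; o=-Rc.T@np.array(c['tvec'],float).ravel()
    return K,d,Rw,o
def px2w(name,rc,z,st=None):
    K,d,Rw,o=campose(name,st)
    p=cv2.undistortPoints(np.array([[[rc[1],rc[0]]]],float),K,d)[0,0]
    v=Rw@np.array([p[0],p[1],1]); return o+v*(z-o[2])/v[2]
def w2px(name,P,st=None):
    K,d,Rw,o=campose(name,st)
    P=(np.atleast_2d(P)-o)@Rw
    q=cv2.projectPoints(P,np.zeros(3),np.zeros(3),K,d)[0][:,0]; return q[:,::-1]
def save(name,f): 
    im=read_camera(name); cv2.imwrite('pics/'+f,im[:,:,::-1]); return im
def region_rect(reg,name,z,st=None):
    cs=max(cv2.findContours(reg.astype(np.uint8),0,2)[0],key=cv2.contourArea)[:,0]
    P=np.array([px2w(name,(c[1],c[0]),z,st)[:2] for c in cs])
    return cv2.minAreaRect((P*1000).astype(np.float32))
E
python3 - <<'E'
from h import *
save('top','top.png'); save('scene','scene.png')
for q,z in [('lid_tab',.126),('lid_hinge',.12),('socket',.071),('case',0),('board',0),('rail_top',.056),('short_a',.02),('mid_a',.02),('long_a',.02),('tape',.02),('jar',.02),('driver',.02),('pcb_holder',.02),('iron_rest',.02)]:
    for cam in ['top','scene']:
        for r in spot_point(q,cam)[:2]:
            print(q,cam,round(r['confidence'],2),np.round(r['position']),np.round(px2w(cam,r['position'],z),3))
print(get_state()['tool_pos'],get_state()['orientation'])
E
```

```text
lid_tab top 0.75 [273. 449.] [ 0.399 -0.345  0.126]
lid_tab scene 0.77 [144. 273.] [ 0.396 -0.334  0.126]
lid_tab scene 0.26 [230. 336.] [0.502 0.146 0.126]
lid_hinge top 0.6 [196. 454.] [ 0.564 -0.375  0.12 ]
lid_hinge scene 0.65 [148. 211.] [ 0.573 -0.409  0.12 ]
lid_hinge scene 0.56 [253. 281.] [0.637 0.156 0.12 ]
case top 0.7 [233. 433.] [ 0.5   -0.365  0.   ]
case scene 0.59 [182. 241.] [ 0.492 -0.375  0.   ]
board top 0.59 [211. 276.] [0.564 0.013 0.   ]
rail_top top 0.73 [244. 125.] [0.484 0.354 0.056]
rail_top scene 0.96 [316. 404.] [0.489 0.348 0.056]
rail_top scene 0.24 [252. 255.] [0.643 0.054 0.056]
short_a top 0.92 [188. 278.] [0.614 0.006 0.02 ]
short_a scene 0.56 [250. 255.] [0.621 0.005 0.02 ]
short_a scene 0.56 [234. 314.] [0.459 0.011 0.02 ]
long_a top 0.97 [224. 324.] [ 0.524 -0.099  0.02 ]
tape top 0.65 [227. 225.] [0.524 0.131 0.02 ]
tape top 0.42 [244. 137.] [0.487 0.339 0.02 ]
tape scene 0.7 [230. 338.] [0.396 0.022 0.02 ]
tape scene 0.63 [268. 319.] [0.524 0.128 0.02 ]
jar top 0.92 [256. 275.] [0.454 0.017 0.02 ]
jar scene 0.83 [236. 318.] [0.458 0.023 0.02 ]
driver top 0.83 [280. 272.] [0.398 0.023 0.02 ]
driver scene 0.74 [232. 336.] [0.404 0.029 0.02 ]
pcb_holder top 0.8 [153. 320.] [ 0.699 -0.097  0.02 ]
pcb_holder top 0.2 [194. 453.] [ 0.59  -0.417  0.02 ]
pcb_holder scene 0.69 [236. 208.] [ 0.7   -0.098  0.02 ]
iron_rest top 0.62 [159. 221.] [0.69  0.143 0.02 ]
iron_rest scene 0.72 [300. 251.] [0.698 0.149 0.02 ]
[0.14232096 0.53125184 0.20623279] [-6.14960640e-06  1.30527935e-01  9.91444632e-01 -8.92605061e-06]
```

```bash
cd pics; python3 -c "
import cv2,numpy as np
a=cv2.imread('top.png');b=cv2.imread('scene.png');cv2.imwrite('both.png',cv2.resize(np.hstack([a,b]),(800,300)))"
```

```text
(no output)
```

View pics/top.png

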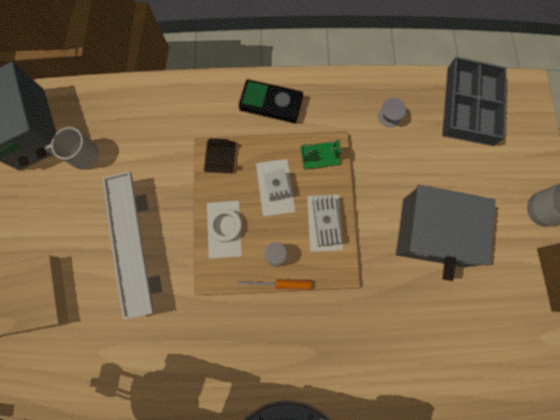

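View pics/scene.png

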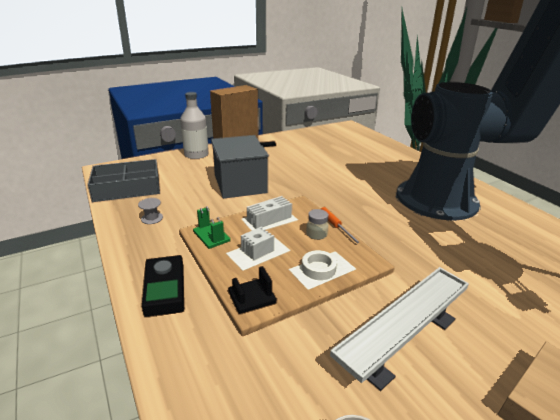

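Tape occupies the mid place at about (227,225). The sinks are short at (188,276) and long at (222,324); the case is at right with its tab at (269,449), and the rail at left. Next I go to the case.

```bash
cat >> h.py <<'E'
def yaw_of(st): # angle of the tool y (closing) line
    y=Rq(st['orientation']).as_matrix()[:,1]; return np.degrees(np.arctan2(y[1],y[0]))
def rel(p,yaw=None,st=None):
    "tool-axis shift in mm to world point p, before turning; then turn about tool z so closing line has yaw"
    st=st or get_state(); M=Rq(st['orientation']).as_matrix()
    d=M.T@(np.array(p)-st['tool_pos'])*1000
    s='shift mm %s'%np.round(d,1)
    if yaw is not None:
        a=(yaw_of(st)-yaw+90)%180-90; s+=' turn z deg %.1f'%a
    return s
E
python3 - <<'E'
from h import *
print(np.round(calibration('wrist')['mount'],3)); st=get_state(); M=Rq(st['orientation']).as_matrix(); print(M.round(2),yaw_of(st))
p0=st['tool_pos']; p1=np.array([.45,.25,.33]); p2=np.array([.36,-.30,.33])
print(rel(p1)); print(M.T@(p2-p1)*1000)
for cam in ['top','scene']:
    for q,z in [('lid',.126),('rail',.056)]:
        for r in regions_of(q,cam)[:1]: print(q,cam,r['confidence'],r['position'],region_rect(r['region'],cam,z))
E
```

```text
[[-0.001 -0.957 -0.291  0.081]
 [ 1.    -0.001  0.002  0.   ]
 [-0.002 -0.291  0.957 -0.178]
 [ 0.     0.     0.     1.   ]]
[[-0.97  0.26 -0.  ]
 [ 0.26  0.97 -0.  ]
 [ 0.   -0.   -1.  ]] 74.99979859515899
shift mm [-370.  -192.  -123.8]
[-5.54190999e+01 -5.54552724e+02  1.01588653e-02]
lid top 0.59 [227.6, 451.4] ((478.97161865234375, -359.93634033203125), (179.6729736328125, 192.38526916503906), 78.48700714111328)
rail top 0.97 [245.0, 129.3] ((490.0294189453125, 339.40667724609375), (334.2450256347656, 103.76966857910156), 11.500765800476074)
rail scene 0.9 [322.1, 395.2] ((479.640869140625, 362.12310791015625), (343.6485900878906, 102.7904052734375), 11.830678939819336)
```

Request:
{"method": "apply_moves", "body": {"series": "1 -38 -16 -31 0 0 0;1 -55 -28 -31 0 0 0;1 -55 -28 -31 0 0 0;1 -55 -30 -31 0 0 0;1 -55 -30 0 0 0 0;1 -55 -30 0 0 0 0;1 -55 -30 0 0 0 0;1 -10 -60 0 0 0 0;1 -5 -60 0 0 0 0;1 -5 -60 0 0 0 0;1 -5 -60 0 0 0 0;1 0 -60 0 0 0 0"}}

```text
t: 3.2
tool_pos: [0.3801, -0.0347, 0.3213]
orientation: [0.0, 0.13, 0.991, -0.0]
ft_force: [0.4, -0.5, 0.1]
grip_width: 0.093
finger_force: 0.0
```

Request:
{"method": "apply_moves", "body": {"series": "1 -5 -60 0 0 0 0;1 -5 -60 0 0 0 0;1 -5 -60 0 0 0 0;1 -5 -60 0 0 0 0;1 -10 -60 0 0 0 0;1 0 -20 0 0 0 0;1 0 0 0 0 0 0;1 0 0 0 0 0 0"}}

```text
t: 4.2
tool_pos: [0.3272, -0.3486, 0.3212]
orientation: [0.0, 0.13, 0.992, 0.0]
ft_force: [-0.0, 0.4, 0.4]
grip_width: 0.0931
finger_force: 0.0
```

```bash
cat > look.py <<'E'
import sys
from h import *
# usage look.py pic cam name:z ...
st=get_state(); cam=sys.argv[2]
print('tcp',st['tool_pos'].round(4) if hasattr(st['tool_pos'],'round') else np.round(st['tool_pos'],4),'yaw',round(yaw_of(st),1),'t',round(st['t'],1),'joints',np.round(st['joint_positions'],2))
save(cam,sys.argv[1])
for a in sys.argv[3:]:
    q,z=a.split(':'); z=float(z)
    for r in spot_point(q,cam)[:1]: print(q,'pt',round(r['confidence'],2),np.round(r['position']),np.round(px2w(cam,r['position'],z,st),4))
    for r in regions_of(q,cam)[:1]: print('   rect',round(r['confidence'],2),[np.round(v,1) for v in region_rect(r['region'],cam,z,st)])
E
python3 look.py w1.png wrist lid_tab:.126 lid_hinge:.12 socket:.071 case:0
```

```text
tcp [ 0.3272 -0.3486  0.3212] yaw 75.1 t 4.2 joints [-0.91  0.12  1.67  0.    1.36 -2.22]
lid_tab pt 0.89 [227. 294.] [ 0.403  -0.3414  0.126 ]
   rect 0.92 [array([ 452.5, -352. ]), array([181. , 137.5]), np.float64(75.6)]
   rect 0.86 [array([ 455.2, -352.7]), array([180.9, 138.8]), np.float64(76.1)]
   rect 0.92 [array([ 482.4, -357.6]), array([205.5, 159.3]), np.float64(77.0)]
case pt 0.79 [250. 289.] [ 0.4989 -0.3654  0.    ]
   rect 0.86 [array([ 520.2, -362.3]), array([237.8, 187.6]), np.float64(77.4)]
```

View pics/w1.png

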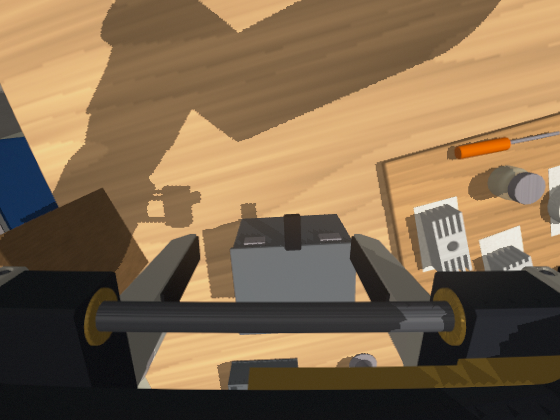

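```bash
python3 -c "
from h import *
print(rel([.402,-.342,.126],76)); print(w2px('wrist',[[.402,-.342,.126],[.502,-.367,0]]))"
```

```text
shift mm [-70.5  26.8 195.1] turn z deg -1.0
[[225.98589665 293.83553402]
 [252.01544107 289.42230408]]
```

Request:
{"method": "apply_moves", "body": {"series": "1 -35 13 50 0 0 -1;1 -35 13 50 0 0 0;1 0 0 50 0 0 0;1 0 0 45 0 0 0;1 0 0 0 0 0 0;0 0 0 0 0 0 0;0 0 0 0 0 0 0;0 0 0 0 0 0 0;0 0 0 0 0 0 0", "newtons": 12}}

```text
t: 5.78
tool_pos: [0.4013, -0.3424, 0.1267]
orientation: [0.0, 0.122, 0.993, -0.0]
ft_force: [-0.3, 0.6, -1.0]
grip_width: 0.0574
finger_force: 0.0
```

Request:
{"method": "apply_moves", "body": {"series": "0 0 0 0 0 0 0;0 0 0 0 0 0 0;0 0 0 0 0 0 0;0 0 0 0 0 0 0;0 0 0 0 0 0 0"}}

```text
t: 6.4
tool_pos: [0.4012, -0.3422, 0.126]
orientation: [-0.0, 0.122, 0.993, 0.0]
ft_force: [-0.2, 0.4, 0.1]
grip_width: 0.0074
finger_force: 0.0
```

```bash
python3 look.py w2.png wrist lid_tab:.126; python3 look.py t2.png top lid_tab:.126; python3 look.py s2.png scene lid_tab:.126;python3 -c "
import cv2,numpy as np
a=cv2.imread('pics/w2.png');b=cv2.imread('pics/s2.png')[90:230,180:360];b=cv2.resize(b,(540,420),interpolation=2)
cv2.imwrite('pics/ws2.png',cv2.resize(np.hstack([a,b]),(800,305)))
from h import *
print(w2px('scene',[.4012,-.3422,.126]))"
```

```text
tcp [ 0.4012 -0.3422  0.126 ] yaw 76.0 t 6.4 joints [-0.79  0.41  1.79  0.    0.94 -2.12]
   rect 0.74 [array([ 414.8, -347.5]), array([22. , 65.4]), np.float64(75.9)]
tcp [ 0.4011 -0.3422  0.126 ] yaw 76.0 t 6.5 joints [-0.79  0.41  1.79 -0.    0.94 -2.12]
lid_tab pt 0.9 [271. 446.] [ 0.403  -0.3377  0.126 ]
   rect 0.57 [array([ 501.2, -363. ]), array([177.1, 147. ]), np.float64(78.3)]
tcp [ 0.4012 -0.3422  0.1261] yaw 76.0 t 6.7 joints [-0.79  0.41  1.79 -0.    0.94 -2.12]
   rect 0.64 [array([ 477.5, -358.9]), array([192.9, 198.5]), np.float64(78.3)]
[[143.77272274 270.45862202]]
```

View pics/ws2.png

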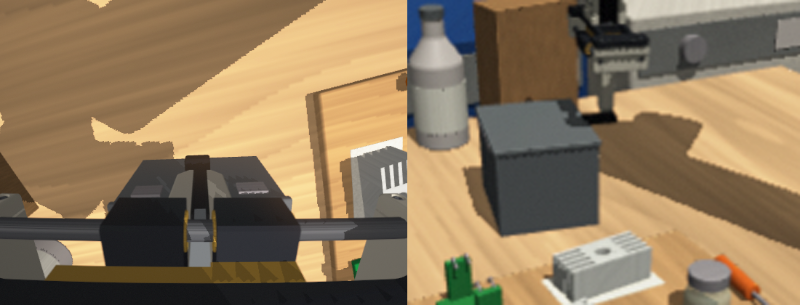

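```bash
python3 -c "
import cv2,numpy as np
from h import *
print(get_state()['grip_width'],get_state()['finger_force'], w2px('wrist',[.4012,-.3422,.126]))
a=read_camera('wrist')[190:390,180:380,::-1]
b=cv2.imread('pics/s2.png')[100:180,230:310]
cv2.imwrite('pics/z2.png',np.hstack([cv2.resize(a,(400,400),interpolation=2),cv2.resize(b,(400,400),interpolation=2)]))"
```

```text
0.0005851118591244256 0.0 [[238.27496792 273.72516925]]
```

View pics/z2.png

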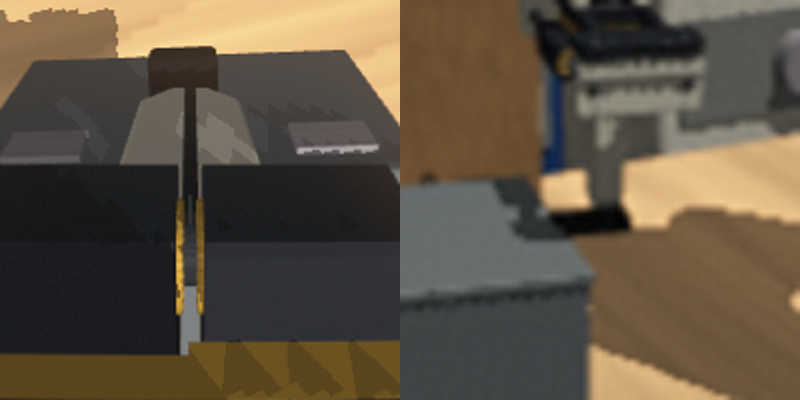

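```bash
python3 -c "
from h import *
u=np.array([.970,-.242,0]);
st=get_state();t=np.array(st['tool_pos']);print(t)
print('tip',w2px('wrist',[t-[0,0,.019],t-[0,0,.019]+u*.0075, t-[0,0,.019]-u*.0075,t+[0,0,.03]]).round())
p=np.array([.402,-.342,.126])
print('tab wrist outer top,center,inner',w2px('wrist',[p-u*.015+[0,0,.006],p,p+u*.03]).round())
print('tab scene',w2px('scene',[p-u*.015+[0,0,.006],p,p+u*.03]).round())
print('tip scene',w2px('scene',[t-[0,0,.019],t]).round())
print('scene cam',campose('scene')[3],'wrist cam',campose('wrist')[3], 'top',campose('top')[3])"
```

```text
[ 0.40119065 -0.34218893  0.12608272]
tip [[227. 274.]
 [237. 274.]
 [217. 274.]
 [261. 274.]]
tab wrist outer top,center,inner [[221. 274.]
 [239. 274.]
 [279. 274.]]
tab scene [[142. 275.]
 [144. 270.]
 [145. 261.]]
tip scene [[149. 270.]
 [144. 270.]]
scene cam [0.92348705 0.66215432 0.56264643] wrist cam [ 0.32299452 -0.32235486  0.30401579] top [ 0.37915649 -0.0106953   0.95915186]
```

```bash
python3 -c "
from h import *
c=calibration('wrist');K,d,_,_=campose('wrist');M=np.linalg.inv(np.array(c['mount']))
for z in (0,.019):
  for y in (-.0465,.0465,.064):
    for x in (-.0075,.0075):
      p=M@np.array([x,y,z,1]);q=cv2.projectPoints(p[None,:3],np.zeros(3),np.zeros(3),K,d)[0][0,0];print(x,y,z,q[::-1].round())
"; python3 -c "
from h import *
print(get_state()['grip_width'],get_state()['t'])"
```

```text
-0.0075 -0.0465 0 [249. 203.]
0.0075 -0.0465 0 [228. 202.]
-0.0075 0.0465 0 [248. 344.]
0.0075 0.0465 0 [227. 346.]
-0.0075 0.064 0 [248. 370.]
0.0075 0.064 0 [227. 373.]
-0.0075 -0.0465 0.019 [237. 209.]
0.0075 -0.0465 0.019 [217. 208.]
-0.0075 0.0465 0.019 [237. 338.]
0.0075 0.0465 0.019 [217. 340.]
-0.0075 0.064 0.019 [237. 362.]
0.0075 0.064 0.019 [217. 364.]
0.000565802674940617 6.9
```

Request:
{"method": "apply_moves", "body": {"series": "1 0 0 0 0 0 0;1 0 0 0 0 0 0;1 0 0 0 0 0 0;1 0 0 0 0 0 0;1 0 0 0 0 0 0;1 0 0 0 0 0 0;1 0 0 0 0 0 0"}}

```text
t: 7.78
tool_pos: [0.4012, -0.3422, 0.1261]
orientation: [-0.0, 0.122, 0.993, 0.0]
ft_force: [0.3, 0.3, 0.3]
grip_width: 0.0658
finger_force: 0.0
```

```bash
python3 look.py w3.png wrist lid_tab:.126
```

```text
tcp [ 0.4012 -0.3422  0.1261] yaw 76.0 t 7.8 joints [-0.79  0.41  1.79  0.    0.94 -2.12]
lid_tab pt 0.98 [238. 270.] [ 0.4001 -0.3442  0.126 ]
   rect 0.59 [array([ 490.7, -371.4]), array([149.4,  51.4]), np.float64(84.9)]
```

View pics/w3.png

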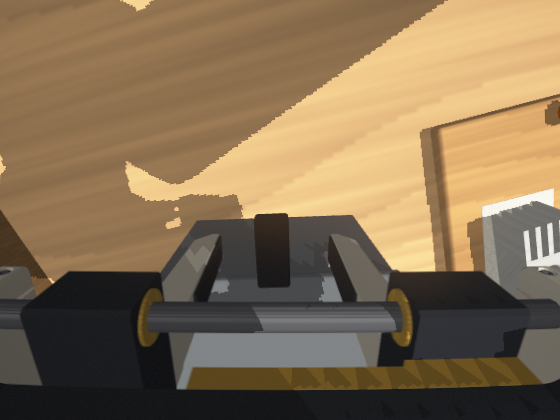

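Wrist picture: the tab is at (238,270) amid the open fingers, whose tips end near row 235, so they look higher than stated. I go 20 mm lower and close again.

Request:
{"method": "apply_moves", "body": {"series": "1 0 0 10 0 0 0;1 0 0 10 0 0 0;0 0 0 0 0 0 0;0 0 0 0 0 0 0;0 0 0 0 0 0 0;0 0 0 0 0 0 0;0 0 0 0 0 0 0;0 0 0 0 0 0 0;0 0 0 0 0 0 0;0 0 0 0 0 0 0", "newtons": 12}}

```text
t: 9.18
tool_pos: [0.4008, -0.3439, 0.1064]
orientation: [0.0, 0.121, 0.993, -0.002]
ft_force: [-4.6, -9.2, -0.7]
grip_width: 0.0219
finger_force: 11.9
```

The grip is on the tab (22 mm), but only near the fingertips: these evidently sit about 36 mm further back than told. I deepen the grip.

Request:
{"method": "apply_moves", "body": {"series": "0.45 0 0 0 0 0 0;0.45 0 -2 0 0 0 0;0.45 0 0 8 0 0 0;0.45 0 0 7 0 0 0;0 0 0 0 0 0 0;0 0 0 0 0 0 0;0 0 0 0 0 0 0;0 0 0 0 0 0 0;0 0 0 0 0 0 0", "newtons": 15}}

```text
t: 10.3
tool_pos: [0.4008, -0.3441, 0.0911]
orientation: [0.0, 0.122, 0.993, 0.0]
ft_force: [0.5, 1.4, -0.3]
grip_width: 0.0224
finger_force: 15.0
```

```bash
python3 -c "
import numpy as np
th=np.linspace(0,1.70,25);x=-173*np.cos(th)+6*np.sin(th);z=173*np.sin(th)+6*np.cos(th)
dx=np.diff(np.round(-x)) ;dz=np.diff(np.round(-z))
print(';'.join('0 %d 0 %d 0 0 0'%a for a in zip(dx[:12],dz[:12])));print(';'.join('0 %d 0 %d 0 0 0'%a for a in zip(dx[12:],dz[12:])))"
```

```text
0 -1 0 -12 0 0 0;0 -2 0 -12 0 0 0;0 -2 0 -12 0 0 0;0 -4 0 -12 0 0 0;0 -4 0 -12 0 0 0;0 -5 0 -11 0 0 0;0 -6 0 -11 0 0 0;0 -6 0 -10 0 0 0;0 -8 0 -10 0 0 0;0 -8 0 -9 0 0 0;0 -8 0 -9 0 0 0;0 -9 0 -8 0 0 0
0 -10 0 -7 0 0 0;0 -10 0 -7 0 0 0;0 -11 0 -6 0 0 0;0 -11 0 -5 0 0 0;0 -12 0 -5 0 0 0;0 -11 0 -3 0 0 0;0 -12 0 -3 0 0 0;0 -12 0 -2 0 0 0;0 -13 0 -1 0 0 0;0 -12 0 0 0 0 0;0 -12 0 1 0 0 0;0 -12 0 1 0 0 0
```

Request:
{"method": "apply_moves", "body": {"series": "0 -1 0 -12 0 0 0;0 -2 0 -12 0 0 0;0 -2 0 -12 0 0 0;0 -4 0 -12 0 0 0;0 -4 0 -12 0 0 0;0 -5 0 -11 0 0 0;0 -6 0 -11 0 0 0;0 -6 0 -10 0 0 0;0 -8 0 -10 0 0 0;0 -8 0 -9 0 0 0;0 -8 0 -9 0 0 0;0 -9 0 -8 0 0 0"}}

```text
t: 11.8
tool_pos: [0.4623, -0.3571, 0.219]
orientation: [-0.001, 0.122, 0.993, 0.002]
ft_force: [4.8, 13.1, -4.7]
grip_width: 0.0218
finger_force: 15.0
```

Request:
{"method": "apply_moves", "body": {"series": "0 -10 0 -7 0 0 0;0 -10 0 -7 0 0 0;0 -11 0 -6 0 0 0;0 -11 0 -5 0 0 0;0 -12 0 -5 0 0 0;0 -11 0 -3 0 0 0;0 -12 0 -3 0 0 0;0 -12 0 -2 0 0 0;0 -13 0 -1 0 0 0;0 -12 0 0 0 0 0;0 -12 0 1 0 0 0;0 -12 0 1 0 0 0"}}

```text
t: 13.3
tool_pos: [0.5977, -0.3869, 0.2561]
orientation: [-0.001, 0.12, 0.993, 0.005]
ft_force: [5.4, 29.2, -0.5]
grip_width: 0.0241
finger_force: 15.0
```

Request:
{"method": "apply_moves", "body": {"series": "0.6 0 3 0 0 0 0;0.6 0 0 0 0 0 0;0.6 0 0 0 0 0 0;0.6 0 0 0 0 0 0;0.6 0 0 -40 0 0 0;0.6 0 0 -40 0 0 0;0.6 40 0 0 0 0 0;0.6 60 0 0 0 0 0;0.6 60 0 0 0 0 0;0.6 0 0 0 0 0 0"}}

```text
t: 14.55
tool_pos: [0.4381, -0.3504, 0.3368]
orientation: [-0.0, 0.123, 0.992, -0.0]
ft_force: [1.0, 0.5, 0.2]
grip_width: 0.0556
finger_force: 0.0
```

```bash
python3 look.py w4.png wrist lid_hinge:.12 socket:.071 rod:.011 case:0; for c in top scene; do python3 look.py $c"4".png $c lid_tab:.29 lid_hinge:.12 socket:.071 rod:.011 case:0;done
```

```text
tcp [ 0.4381 -0.3504  0.3368] yaw 75.9 t 14.6 joints [-0.76  0.27  1.44 -0.    1.43 -2.08]
lid_hinge pt 0.56 [259. 278.] [ 0.5675 -0.3771  0.12  ]
   rect 0.63 [array([ 600.1, -389.7]), array([174.2,  79.9]), np.float64(75.8)]
socket pt 0.84 [195. 276.] [ 0.4844 -0.3587  0.071 ]
   rect 0.84 [array([ 546.2, -377.7]), array([197.8, 258.3]), np.float64(76.2)]
rod pt 0.62 [184. 276.] [ 0.4825 -0.3588  0.011 ]
   rect 0.71 [array([ 510.2, -366.8]), array([28.6, 40.8]), np.float64(75.8)]
case pt 0.95 [194. 276.] [ 0.5028 -0.3629  0.    ]
   rect 0.88 [array([ 575.8, -383.3]), array([224.9, 300.1]), np.float64(75.5)]
tcp [ 0.4418 -0.3512  0.3357] yaw 76.0 t 15.0 joints [-0.75  0.28  1.43  0.    1.43 -2.08]
lid_tab pt 0.78 [153. 493.] [ 0.6025 -0.3839  0.29  ]
   rect 0.95 [array([ 566.5, -340.9]), array([ 93.1, 211.9]), np.float64(6.2)]
lid_hinge pt 0.61 [193. 455.] [ 0.5696 -0.3781  0.12  ]
   rect 0.75 [array([ 613.5, -425.9]), array([115.9, 268.2]), np.float64(7.2)]
socket pt 0.96 [236. 441.] [ 0.484  -0.3564  0.071 ]
   rect 0.97 [array([ 559.3, -407.5]), array([234.7, 359.2]), np.floa
[... 326 characters left out ...]
.75  0.28  1.43 -0.    1.43 -2.08]
lid_tab pt 0.81 [ 92. 201.] [ 0.5867 -0.4207  0.29  ]
   rect 0.68 [array([ 654.9, -190.4]), array([523.6,  12.9]), np.float64(75.9)]
lid_hinge pt 0.93 [151. 211.] [ 0.5815 -0.3835  0.12  ]
   rect 0.6 [array([ 486.9, -716. ]), array([824.2,  21.4]), np.float64(76.3)]
socket pt 0.93 [162. 243.] [ 0.4831 -0.3689  0.071 ]
   rect 0.87 [array([ 396.2, -737.2]), array([1195. ,  182.7]), np.float64(75.7)]
rod pt 0.31 [ 94. 200.] [ 0.2668 -1.4813  0.011 ]
   rect 0.55 [array([ 679.1, -159.7]), array([ 77.7, 187.5]), np.float64(3.2)]
case pt 0.82 [181. 240.] [ 0.493  -0.3774  0.    ]
   rect 0.56 [array([ 324.9, -911.9]), array([1318.4,  205.6]), np.float64(75.6)]
```

View pics/w4.png

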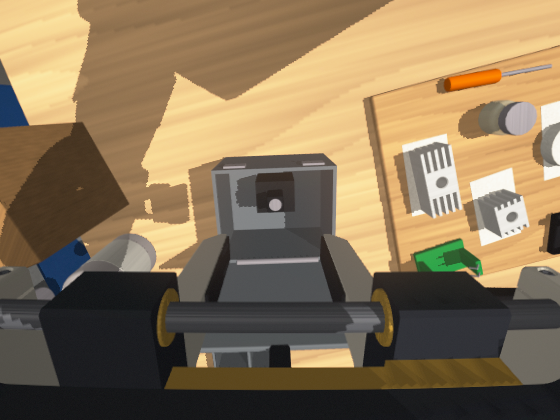

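The lid rests open. The rod's grip shows in the case at about (193,275), and the long sink is at (182,437), the short at (212,505). Next I centre over the rod.

```bash
python3 -c "
from h import *
st=get_state(); im=save('wrist','w5.png')
for q in ['rod']:
  for r in regions_of(q,'wrist')[:2]: print(r['confidence'],region_rect(r['region'],'wrist',.111,st))
for r in spot_point('socket','wrist')[:1]: print(r['confidence'],px2w('wrist',r['position'],.071,st))
print([px2w('wrist',p,.111,st).round(4) for p in [(193,275),(173,257),(173,294),(212,257),(212,294)]])
p=[.485,-.359,.111]
print(st['tool_pos'],w2px('wrist',p), rel([.485,-.359,.062]))"
```

```text
0.82 ((481.00091552734375, -360.26708984375), (23.54612922668457, 33.05464172363281), 81.39739227294922)
0.45 ((607.4132080078125, -391.8046569824219), (179.65447998046875, 83.24089050292969), 75.84539031982422)
0.83 [ 0.48259418 -0.35714027  0.071     ]
[array([ 0.4732, -0.3576,  0.111 ]), array([ 0.4393, -0.3748,  0.111 ]), array([ 0.4517, -0.3252,  0.111 ]), array([ 0.4944, -0.3896,  0.111 ]), array([ 0.5073, -0.338 ,  0.111 ])]
[ 0.44120204 -0.35112911  0.33605165] [[200.99373863 276.06651334]] shift mm [-44.4   3.  274.1]
```

Request:
{"method": "apply_moves", "body": {"series": "0.6 -44 2 0 0 0 0;0.6 0 0 60 0 0 0;0.6 0 0 60 0 0 0;0.6 0 0 60 0 0 0;0.6 0 0 0 0 0 0;0.6 0 0 0 0 0 0"}}

```text
t: 17.0
tool_pos: [0.4853, -0.3607, 0.1586]
orientation: [0.001, 0.122, 0.993, -0.001]
ft_force: [0.3, -0.9, 0.1]
grip_width: 0.0559
finger_force: 0.0
```

```bash
python3 look.py w6.png wrist rod:.111 socket:.071
```

```text
tcp [ 0.4853 -0.3607  0.1586] yaw 76.0 t 17.0 joints [-0.72  0.5   1.55 -0.    1.09 -2.04]
rod pt 0.56 [184. 276.] [ 0.4618 -0.3529  0.111 ]
   rect 0.66 [array([ 480.4, -360.4]), array([23.7, 33.2]), np.float64(80.3)]
socket pt 0.92 [198. 274.] [ 0.4841 -0.3604  0.071 ]
   rect 0.94 [array([ 510.8, -367.3]), array([209.8, 173.3]), np.float64(77.8)]
```

View pics/w6.png

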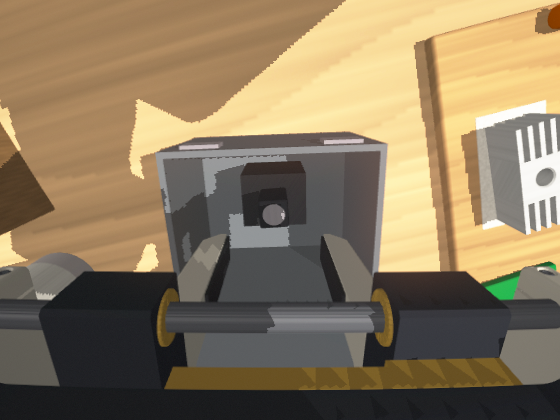

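```bash
python3 -c "
from h import *
p=px2w('wrist',(214,274),.111); print(p, rel([p[0],p[1],.062]))"
```

```text
[ 0.48509318 -0.36028064  0.111     ] shift mm [ 0.1  0.2 95.8]
```

Dead centre above the grip, so I descend and grip.

Request:
{"method": "apply_moves", "body": {"series": "0.6 0 0 40 0 0 0;0.6 0 0 30 0 0 0;0.6 0 0 15 0 0 0;0.6 0 0 9 0 0 0;0.6 0 0 0 0 0 0;0 0 0 0 0 0 0;0 0 0 0 0 0 0;0 0 0 0 0 0 0;0 0 0 0 0 0 0;0 0 0 0 0 0 0;0 0 0 0 0 0 0", "newtons": 25}}

```text
t: 18.62
tool_pos: [0.4844, -0.36, 0.0623]
orientation: [0.0, 0.122, 0.993, -0.0]
ft_force: [-1.2, 0.7, 4.3]
grip_width: 0.0239
finger_force: 24.8
```

Request:
{"method": "apply_moves", "body": {"series": "0 0 0 -10 0 0 0;0 0 0 -40 0 0 0;0 0 0 -50 0 0 0;0 0 0 -50 0 0 0;0 0 0 0 0 0 0"}}

```text
t: 19.25
tool_pos: [0.4857, -0.3608, 0.2164]
orientation: [0.003, 0.122, 0.993, -0.002]
ft_force: [-0.3, -0.2, -1.5]
grip_width: 0.0238
finger_force: 24.8
```

```bash
python3 -c "
from h import *
st=get_state();print(st['tool_pos'],st['grip_width'],st['ft_force'])
for cam in ['top','scene']:
  read_camera(cam)
  for q in ['short_a','long_a']:
    for r in spot_point(q,cam)[:2]: print(cam,q,r['confidence'],px2w(cam,r['position'],.02).round(4))
    for r in regions_of(q,cam)[:1]: print(r['confidence'],r['position'],px2w(cam,r['position'],.05).round(4),region_rect(r['region'],cam,.064))
print(rel([.60,.005,.212]))
"
```

```text
[ 0.48568883 -0.3608255   0.21643256] 0.023833456173633458 [-0.26067688 -0.16687279 -1.5428698 ]
top short_a 0.69 [0.6067 0.0137 0.02  ]
top short_a 0.3 [ 0.6897 -0.1021  0.02  ]
0.91 [184.5, 274.5] [0.6151 0.0133 0.05  ] ((611.601806640625, 8.48208999633789), (65.63052368164062, 49.914520263671875), 10.770824432373047)
top long_a 0.21 [0.4576 0.015  0.02  ]
0.78 [222.9, 328.5] [ 0.5228 -0.1069  0.05  ] ((525.7152099609375, -100.54756164550781), (109.80714416503906, 50.345924377441406), 3.615370512008667)
scene short_a 0.87 [0.6245 0.0204 0.02  ]
0.96 [242.0, 255.0] [0.6241 0.0131 0.05  ] ((627.9732055664062, 30.318830490112305), (89.8753433227539, 93.68997192382812), 9.749032974243164)
scene long_a 0.83 [ 0.5304 -0.1126  0.02  ]
scene long_a 0.45 [ 0.4398 -0.4722  0.02  ]
0.67 [117.3, 239.8] [ 0.2844 -0.8592  0.05  ] ((259.50762939453125, -924.3294067382812), (221.18386840820312, 9.418533325195312), 66.88992309570312)
shift mm [-24.1 381.9  -0.4]
```

Request:
{"method": "apply_moves", "body": {"series": "0 0 60 0 0 0 0;0 0 60 0 0 0 0;0 -10 60 0 0 0 0;0 -15 60 0 0 0 0;0 -15 60 0 0 0 0;0 -15 60 0 0 0 0;0 -15 28 0 0 0 0;0 0 0 0 0 0 0;0 0 0 0 0 0 0"}}

```text
t: 20.88
tool_pos: [0.6457, -0.0009, 0.2117]
orientation: [-0.0, 0.122, 0.993, -0.0]
ft_force: [0.1, -0.4, -1.4]
grip_width: 0.0243
finger_force: 24.8
```

```bash
cat > bore.py <<'E'
from h import *
import sys
st=get_state(); im=save('wrist',sys.argv[2]); print('tcp',st['tool_pos'],'yaw',yaw_of(st))
for r in regions_of(sys.argv[1],'wrist')[:2]:
    print(r['confidence'],np.round(r['position']),region_rect(r['region'],'wrist',.064,st))
for r in spot_point(sys.argv[1],'wrist')[:2]: print('pt',r['confidence'],np.round(r['position']),px2w('wrist',r['position'],.02,st).round(4))
E
python3 bore.py short_a w7.png
```

```text
tcp [ 0.64566915 -0.00091971  0.21174   ] yaw 75.98502460638721
0.92 [154. 276.] ((616.5281982421875, 9.878454208374023), (62.244232177734375, 48.148468017578125), 11.496760368347168)
0.35 [ 60. 539.] ((567.7884521484375, 297.084228515625), (46.32147216796875, 76.5046157836914), 89.48609924316406)
pt 0.56 [154. 277.] [0.6199 0.0095 0.02  ]
pt 0.18 [  5. 247.] [0.4529 0.0165 0.02  ]
```

View pics/w7.png

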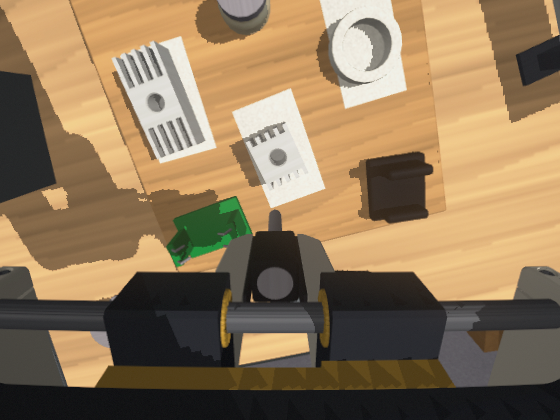

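Bores: short at (156,278), long at (102,156); the rod's tip shows at (212,275).

```bash
python3 -c "
from h import *
st=get_state();t=np.array(st['tool_pos'])
print('tip pred',w2px('wrist',t-[0,0,.0513]),'seen tip world',px2w('wrist',(215,275),t[2]-.0513))
s=px2w('wrist',(156,278),.064);l=px2w('wrist',(102,156),.064);print(s,l)
print(rel([s[0],s[1],.064+.01+.0513]))
"
```

```text
tip pred [[212.12898653 273.83659658]] seen tip world [ 0.64839281 -0.00101608  0.16088877]
[0.6165475  0.01064598 0.064     ] [ 0.5297309  -0.09995793  0.064     ]
shift mm [31.2  4.5 86.9]
```

Request:
{"method": "apply_moves", "body": {"series": "0 16 2 30 0 0 0;0 15 2 30 0 0 0;0 0 0 17 0 0 0;0 0 0 8 0 0 0;0 0 0 0 0 0 0;0 0 0 5 0 0 0;0 0 0 5 0 0 0;0 0 0 5 0 0 0;0 0 0 5 0 0 0;0 0 0 0 0 0 0"}}

```text
t: 22.28
tool_pos: [0.6168, 0.0111, 0.1066]
orientation: [-0.0, 0.122, 0.993, -0.0]
ft_force: [-0.1, 0.3, 0.3]
grip_width: 0.0238
finger_force: 24.8
```

Request:
{"method": "apply_moves", "body": {"series": "0 0 0 3 0 0 0;0 0 0 3 0 0 0;0 0 0 2 0 0 0;0 0 0 2 0 0 0;0 0 0 2 0 0 0;0 0 0 1 0 0 0;0 0 0 0 0 0 0"}}

```text
t: 23.15
tool_pos: [0.617, 0.0111, 0.094]
orientation: [-0.0, 0.122, 0.993, -0.0]
ft_force: [0.1, 0.5, -0.2]
grip_width: 0.0239
finger_force: 24.8
```

Request:
{"method": "apply_moves", "body": {"series": "0 0 0 3 0 0 0;0 0 0 3 0 0 0;0 0 0 3 0 0 0;0 0 0 2 0 0 0;0 0 0 1 0 0 0;0 0 0 1 0 0 0;0 0 0 0 0 0 0"}}

```text
t: 24.02
tool_pos: [0.617, 0.0111, 0.081]
orientation: [-0.0, 0.122, 0.993, 0.0]
ft_force: [0.2, -0.3, -0.8]
grip_width: 0.0237
finger_force: 24.8
```

Request:
{"method": "apply_moves", "body": {"series": "0 0 0 1 0 0 0;0 0 0 1 0 0 0;0 0 0 1 0 0 0;0 0 0 0 0 0 0"}}

```text
t: 24.52
tool_pos: [0.6174, 0.011, 0.0792]
orientation: [0.0, 0.122, 0.993, -0.0]
ft_force: [-2.5, -0.8, 9.1]
grip_width: 0.0241
finger_force: 24.9
```

Contact at the full 36 mm, so the short sink is good. Now the long one.

Request:
{"method": "apply_moves", "body": {"series": "0 0 0 -20 0 0 0;0 0 0 -50 0 0 0;0 0 0 -60 0 0 0;0 10 -43 0 0 0 0;0 10 -43 0 0 0 0;0 10 -43 0 0 0 0;0 0 0 0 0 0 0;0 0 0 0 0 0 0"}}

```text
t: 25.52
tool_pos: [0.5569, -0.1066, 0.2081]
orientation: [0.0, 0.122, 0.993, 0.0]
ft_force: [-0.2, 0.2, -1.1]
grip_width: 0.024
finger_force: 24.9
```

```bash
python3 bore.py long_a w8.png; python3 -c "
import cv2
cv2.imwrite('pics/w8c.png',cv2.imread('pics/w8.png')[0:260,120:420])"
```

```text
tcp [ 0.55694088 -0.10656023  0.20813932] yaw 75.97945057580824
0.62 [156. 269.] ((529.2301635742188, -101.72016143798828), (108.67649841308594, 48.94413375854492), 4.954693794250488)
0.27 [255. 330.] ((661.2613525390625, -60.24457550048828), (47.09112548828125, 10.207276344299316), 11.062104225158691)
```

View pics/w8c.png

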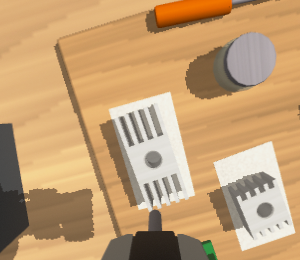

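Long bore at (160,273) in the full picture.

```bash
python3 -c "
from h import *
l=px2w('wrist',(160,273),.064);print(l, rel([l[0],l[1],.0792+.03]))"
```

```text
[ 0.53015366 -0.10029404  0.064     ] shift mm [27.5 -1.  98.8]
```

Request:
{"method": "apply_moves", "body": {"series": "0 14 0 30 0 0 0;0 13 -1 30 0 0 0;0 0 0 17 0 0 0;0 0 0 8 0 0 0;0 0 0 0 0 0 0;0 0 0 5 0 0 0;0 0 0 5 0 0 0;0 0 0 5 0 0 0;0 0 0 4 0 0 0;0 0 0 2 0 0 0;0 0 0 1 0 0 0;0 0 0 0 0 0 0"}}

```text
t: 27.18
tool_pos: [0.5303, -0.1013, 0.1011]
orientation: [0.0, 0.122, 0.993, -0.0]
ft_force: [-0.2, 0.1, -1.2]
grip_width: 0.0241
finger_force: 24.9
```

Request:
{"method": "apply_moves", "body": {"series": "0 0 0 1 0 0 0;0 0 0 1 0 0 0;0 0 0 1 0 0 0;0 0 0 1 0 0 0;0 0 0 1 0 0 0;0 0 0 0 0 0 0"}}

```text
t: 27.92
tool_pos: [0.5303, -0.1013, 0.096]
orientation: [-0.0, 0.122, 0.993, 0.0]
ft_force: [-0.1, -0.2, -1.4]
grip_width: 0.0242
finger_force: 24.9
```

Request:
{"method": "apply_moves", "body": {"series": "0 0 0 1 0 0 0;0 0 0 1 0 0 0;0 0 0 1 0 0 0;0 0 0 0 0 0 0"}}

```text
t: 28.42
tool_pos: [0.5302, -0.1013, 0.093]
orientation: [-0.0, 0.122, 0.993, -0.0]
ft_force: [-0.7, 0.1, -1.1]
grip_width: 0.024
finger_force: 24.9
```

Request:
{"method": "apply_moves", "body": {"series": "0 0 0 3 0 0 0;0 0 0 3 0 0 0;0 0 0 3 0 0 0;0 0 0 2 0 0 0;0 0 0 1 0 0 0;0 0 0 0 0 0 0"}}

```text
t: 29.18
tool_pos: [0.5303, -0.1013, 0.081]
orientation: [-0.0, 0.122, 0.993, -0.0]
ft_force: [-0.5, -0.8, -0.8]
grip_width: 0.0239
finger_force: 24.9
```

Request:
{"method": "apply_moves", "body": {"series": "0 0 0 1 0 0 0;0 0 0 1 0 0 0;0 0 0 1 0 0 0;0 0 0 0 0 0 0"}}

```text
t: 29.68
tool_pos: [0.5307, -0.1014, 0.0791]
orientation: [0.001, 0.122, 0.993, -0.0]
ft_force: [-3.1, 0.6, 11.1]
grip_width: 0.0237
finger_force: 25.0
```

Contact again at full 36 mm, so both sinks are good and none has to go to the rail. Rod back to the socket.

Request:
{"method": "apply_moves", "body": {"series": "0 0 0 -20 0 0 0;0 0 0 -57 0 0 0;0 0 0 -60 0 0 0;0 -3 -50 0 0 0 0;0 -4 -50 0 0 0 0;0 -4 -50 0 0 0 0;0 -4 -50 0 0 0 0;0 -3 -50 0 0 0 0;0 0 -12 0 0 0 0;0 0 0 0 0 0 0;0 0 0 0 0 0 0;0 0 0 0 0 0 0"}}

```text
t: 31.18
tool_pos: [0.4848, -0.3587, 0.2153]
orientation: [0.0, 0.121, 0.993, -0.0]
ft_force: [0.8, 0.3, -0.1]
grip_width: 0.0237
finger_force: 25.0
```

```bash
python3 -c "
from h import *
st=get_state();print(st['tool_pos'],rel([.4848,-.3603,.0623],76))
t=np.array(st['tool_pos']);print(w2px('wrist',[t-[0,0,.0513],[.4848,-.3603,.071]]))
save('wrist','w9.png')
for r in spot_point('socket','wrist')[:1]: print(r,px2w('wrist',r['position'],.071,st))
"
```

```text
[ 0.48484242 -0.35874043  0.2152554 ] shift mm [ -0.3  -1.5 153. ] turn z deg 0.1
[[212.1127299  273.83100786]
 [184.72510278 272.54266534]]
{'position': [187.6, 273.7], 'confidence': 0.64} [ 0.48832934 -0.35984802  0.071     ]
```

View pics/w9.png

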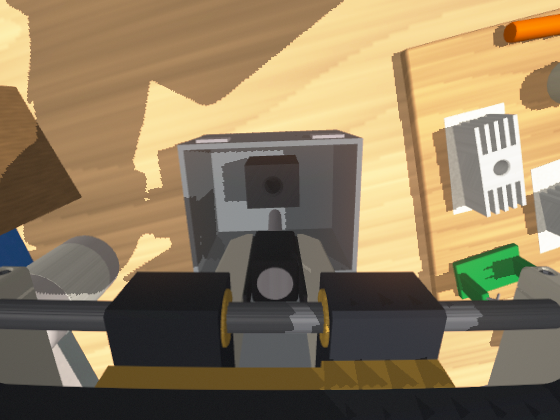

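The socket mouth is at (185,272), right at the predicted place. I lower the rod.

Request:
{"method": "apply_moves", "body": {"series": "0 0 -1.5 40 0 0 0;0 0 0 40 0 0 0;0 0 0 5 0 0 0;0 0 0 0 0 0 0;0 0 0 8 0 0 0;0 0 0 8 0 0 0;0 0 0 8 0 0 0;0 0 0 8 0 0 0;0 0 0 0 0 0 0"}}

```text
t: 32.4
tool_pos: [0.4837, -0.361, 0.0973]
orientation: [-0.001, 0.122, 0.993, 0.0]
ft_force: [-0.7, -0.5, -0.9]
grip_width: 0.024
finger_force: 25.0
```

Request:
{"method": "apply_moves", "body": {"series": "0 0 0 8 0 0 0;0 0 0 8 0 0 0;0 0 0 8 0 0 0;0 0 0 6 0 0 0;0 0 0 3 0 0 0;0 0 0 1 0 0 0;0 0 0 0 0 0 0"}}

```text
t: 33.28
tool_pos: [0.4841, -0.3614, 0.0642]
orientation: [0.0, 0.122, 0.993, -0.0]
ft_force: [-0.7, 0.5, -0.0]
grip_width: 0.0243
finger_force: 25.0
```

Request:
{"method": "apply_moves", "body": {"series": "0 0 0 1 0 0 0;0 0 0 1 0 0 0;0 0 0 0 0 0 0;0.55 0 0 0 0 0 0;0.55 0 0 0 0 0 0;0.55 0 0 0 0 0 0;0.55 0 0 0 0 0 0;0.55 0 0 -30 0 0 0;0.55 0 0 -60 0 0 0;0.55 0 0 -60 0 0 0;0.55 0 0 0 0 0 0"}}

```text
t: 34.65
tool_pos: [0.4856, -0.3626, 0.2169]
orientation: [0.003, 0.122, 0.993, -0.002]
ft_force: [0.1, 0.2, -0.4]
grip_width: 0.051
finger_force: 0.0
```

```bash
python3 -c "
from h import *
st=get_state();print(st['tool_pos'],st['grip_width'],st['ft_force'])
save('wrist','w10.png');save('top','t10.png')
for q in ['short_a','long_a','mid_a','tape']:
    for r in spot_point(q,'top')[:1]: print(q,r['confidence'],r['position'],px2w('top',r['position'],.02).round(4))
    for r in regions_of(q,'top')[:1]: print(q,r['confidence'],r['position'],region_rect(r['region'],'top',.064))
a=cv2.imread('pics/w10.png');b=cv2.imread('pics/t10.png')
cv2.imwrite('pics/wt10.png',cv2.resize(np.hstack([a[100:340,160:440],b[120:320,90:510]])if 0 else np.hstack([cv2.resize(a[100:340,130:420],(400,331)),cv2.resize(b[110:320,170:510],(536,331))]),(800,283)))
"
```

```text
[ 0.48559943 -0.36260909  0.21688938] 0.05102731333108323 [ 0.06537776  0.15469875 -0.40551981]
short_a 0.75 [185.2, 276.1] [0.6211 0.0103 0.02  ]
short_a 0.72 [184.1, 278.1] ((610.7099609375, 7.756219863891602), (67.23265838623047, 48.15168762207031), 11.843724250793457)
long_a 0.93 [222.2, 326.4] [ 0.5294 -0.1053  0.02  ]
long_a 0.65 [222.5, 330.8] ((526.2601318359375, -100.40130615234375), (115.19963073730469, 54.20119094848633), 3.761983871459961)
mid_a 0.23 [233.8, 433.3] [ 0.4951 -0.3574  0.02  ]
mid_a 0.59 [168.9, 468.5] ((638.823486328125, -433.6324157714844), (234.29000854492188, 118.62018585205078), 88.90432739257812)
tape 0.81 [227.5, 227.5] [0.5223 0.1254 0.02  ]
tape 0.81 [216.9, 222.6] ((521.1434326171875, 125.29156494140625), (77.19867706298828, 70.56645965576172), 44.68207550048828)
```

View pics/wt10.png

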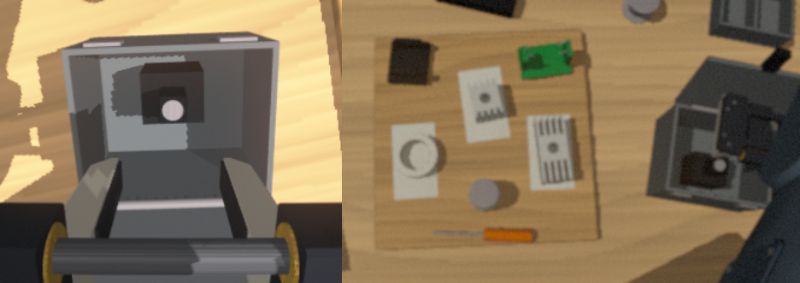

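The rod stands in its socket again, the lid is open, and both sinks and the other things are unmoved. I clear away and hand in.

Request:
{"method": "apply_moves", "body": {"series": "0.55 30 0 -50 0 0 0;0.55 60 0 -50 0 0 0;0.55 50 0 0 0 0 0;0.55 0 0 0 0 0 0;0.55 0 0 0 0 0 0;0.55 0 0 0 0 0 0"}}

```text
t: 35.9
tool_pos: [0.3605, -0.3305, 0.3016]
orientation: [-0.0, 0.122, 0.993, 0.0]
ft_force: [0.5, -0.3, 0.5]
grip_width: 0.0509
finger_force: 0.0
```

```bash
python3 -c "
from h import *
read_camera('top')
for q,z in (('lid_tab',.29),('short_a',.02),('long_a',.02)): print([ (r['confidence'],px2w('top',r['position'],z).round(3)) for r in spot_point(q,'top')[:1]])
print(job_done())"
```

```text
[(0.87, array([ 0.6  , -0.381,  0.29 ]))]
[(0.72, array([0.615, 0.006, 0.02 ]))]
[(0.93, array([ 0.527, -0.104,  0.02 ]))]
the job is handed in; nothing more can be done
None
```

I handed the job in: the short and long sinks both probed at the full 36 mm (no mid sink, the tape was in its place), so none went to the rail; the rod is back in its socket and the lid rests open.

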